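# Clamp the gas cartridge until the knob clicks

## Task

Get the soda tap's gas cartridge clamped in its dock: swing the open steel bridge gently over the cartridge by its peg until it meets its stop, then turn the black knob on it clockwise until its torque limiter gives and clicks. Stop after the first click (a second one does no harm, a third is too many), hold the knob lightly, let go, and leave the other bar things where they are.

Things in the scene. Friction and masses are not known exactly. Their poses are not given: they have to be found in the camera images.
- dock: Gas-cartridge dock of the bar's soda tap, fixed to the worktop: dark wooden plinth 165 x 100 x 18 mm, a brass cup (42 mm across) with an upright steel cartridge, its top 66 mm above the worktop, and a brass post 80 mm from it. Origin on the worktop under the cartridge axis; x points from the cartridge to the post, z up.
- pivot (a point): On the post's axis, which is the upright swing axis of the bridge, 94 mm above the worktop. The bridge is a flat steel arm 26 mm wide, 78 to 92 mm above the worktop, reaching 150 mm from this axis to the peg's axis, with the knob on it at 80 mm.
- bridge (a joint): Swing of the bridge: 0 = fully over the cartridge against its end stop, grows counter-clockwise seen from above (starts 0.55 to 0.95 open); closing is clockwise. Stiff by friction (0.15 N m, about 1 N at the peg), stays where it is left. The clockwise torque of tightening pushes it onto its stop.
- peg_top (a point): Centre of the top of the upright round brass peg at the bridge's free end, the handle to swing it by: 14 mm thick, standing 42 mm clear above the bridge, top 134 mm above the worktop, 150 mm from the swing axis.
- knob: Black plastic knob on the bridge: round cap 48 mm across, top face 113 mm above the worktop, with an upright cross bar 44 mm long, 13 mm thick, 113 to 137 mm above the worktop. Origin on its axis, 103 mm above the worktop; x along the bar (to the end with a small steel stud on top), y across it, z up. Squeeze the bar with no more than 30 N.
- knob_mark (a point): Point 20 mm from the knob's axis along its bar, at the stud's end, 127 mm above the worktop; axes as the knob's. The knob has 20 clicks a turn (18 degrees each): the torque climbs to about 0.45 N m, then drops to nearly nothing as it clicks over, and climbs again for the next. Let go, it settles in the nearest click place.
- collar: The screw's steel collar, 50 mm across, under the knob, with a tooth on its rim along its x; origin on the knob's axis, z up. Knob and stud start along its x. It turns with the knob (0.12 N m) until the screw seats, 0.3 to 1.8 rad clockwise from the start (not readable from poses); then it stands still and the knob clicks over it, springing it back by up to 0.2 rad at a click.
- jigger_0: steel double jigger, 43 mm wide, 88 mm tall. Bystander; origin at the centre of its underside.
- jigger_1: small steel double jigger, 37 mm wide, 68 mm tall. Bystander; origin at the centre of its underside.
- bitters_0: small amber bottle with a black cap, 39 mm wide, 100 mm tall. Bystander; origin at the centre of its underside.
- tumbler_0: faceted glass tumbler, 70 mm wide, 87 mm tall. Bystander; origin at the centre of its underside.
- tumbler_1: faceted glass tumbler, 70 mm wide, 87 mm tall. Bystander; origin at the centre of its underside.
- bottle_opener: flat bottle opener with a wooden handle, 137 mm long, 8 mm high, lying on the worktop. Bystander; origin at the centre of its underside.

How it is judged:
On the way, in this order (a step that is already met when the one before it is completed fails the run):
1. the bridge is swung fully over the cartridge, before the knob has clicked (value of joint bridge below 0.06 rad and y of knob_mark in the frame of collar above -0.003 m), for 0.1 s.
2. the knob has been turned clockwise past its first click with the bridge closed (value of joint bridge below 0.06 rad and y of knob_mark in the frame of collar below -0.0045 m), for 0.1 s.
At the end, for the whole second after the job is handed in: The bridge stands within 0.06 rad of its stop over the cartridge, and the knob, let go, rests one or two clicks (18 degrees each) clockwise past its starting place on the collar: the mark lies 4.5 to 14 mm to the -y side in the collar's frame (all of step 2 and y of knob_mark in the frame of collar above -0.014 m); the robot touches nothing.
It fails at once if the knob clicks a third time (y of knob_mark in the frame of collar below -0.0147 m).
It fails at once if the knob is turned the wrong way until it clicks backwards (y of knob_mark in the frame of collar above 0.0045 m).
It fails at once if the bridge is slammed shut (faster than 2.5 rad/s) (velocity of joint bridge below -2.5 rad/s).
It fails at once if the knob is squeezed hard (over 90 N in all) (contact force between the fingers and knob above 90 N).
It fails at once if a bystander is pushed more than 30 mm (distance of any of jigger_0, jigger_1, bitters_0, tumbler_0, tumbler_1, bottle_opener from where it was at the start of the episode above 0.03 m).
It also fails if it takes over 64 s, if anything falls off the work surface, if the arm or the gripper's body presses on something with over 40 N, if the wrist force passes 120 N, or if a joint passes its speed limit or range.

## Robot

A 6-joint arm with a two-finger parallel gripper is mounted at the origin on a cart in front of the work surface, level with it; the furniture and walls round the work are solid. World frame = base frame: x ahead of the robot, y to its left, z up, the work surface at z = 0. Lengths are in m, angles in rad, forces in N, time in s.
With the tool pointing down it reaches from about 0.325 to 1 m from the base axis. Payload 5.1 kg.
Tool frame: the origin (TCP) lies midway between the tips of the shut fingers; the grasp point (between the pads) lies 19 mm behind it; z points along the fingers, y is the line along which they close (so a half turn about z gives the same grasp; the last joint's range is limited). The gripper opens to 85 mm and grips with 20 to 120 N. Pads are 22 mm wide; open, the fingers measure 114 mm over their backs; the gripper's body (76 mm by 85 mm) begins 54 mm behind the grasp point. The pads swing forward as they close: fully open they stand 13 mm farther back than shut.
Start: joints at [1.25, 0.124, 1.65, -0, 1.367, -0.083], TCP at [0.153, 0.632, 0.231] pointing down, gripper open.
Joint ranges: [-2.61, 2.61], [-1.02, 2.33], [0.03, 2.71], [-1.35, 4.49], [0.32, 2.68], [-2.91, 2.91]. Speed limits (rad/s): [2.57, 2.57, 3.14, 3.14, 3.14, 3.14].

## Interface

Orientations are given as a unit quaternion [x, y, z, w].
In Python, from workcell import bot, snapshot gives the robot as it stands.
- The arm moves only by the shell command python3 -m inch 'ROWS' [FORCE]. ROWS is text: rows parted by semicolons, each of 7 numbers parted by spaces: the shift along the tool's x, y, z in cm, then the turn, a rotation vector about the tool's x, y, z in rad, then the opening, from 0 (shut) to 1 (fully open). In form: dx dy dz wx wy wz claw; .... A call has exactly 5 rows; each row is the pose to reach, as a shift and turn from the pose commanded when the call began, along the tool's axes at that moment; what a row does not reach only later rows make up. A row lasts 1/8 s, in which the tool goes at most 62.5 mm and 10.7 degrees, less where a joint would pass 70% of its speed; a pose out of reach is approached as far as the arm can. A call with a gripper value outside its range is refused whole. The fingers move at their own pace and stop on an object; FORCE is the grip in N (left out, the last holds). Time passes only in rows, so rows that repeat a pose let the fingers close, or fill a call up. It gives the time, the measured TCP pose, the force, the opening and the grip force at its end, in the units of the state.
- bot.state(): the state, without advancing time (a new reading comes with each control period).
- snapshot(name): name is "scene" or "side" or "wrist"; returns a dict with "pixels" (420x560x3 uint8, red, green, blue), "K" (3x3 intrinsics, pixels), "rvec" (rotation vector, rad) and "tvec" (3), from world to camera coordinates, as OpenCV has them; the wrist camera has in their place "T_tool_cam" (4x4, takes a point from camera to tool coordinates, whose origin is the TCP and whose axes are the flange's). Camera axes: x right, y down, z forward; pixel columns grow to the right and rows downward; lengths in m; the calibration is good to about 2 mm. The wrist camera is an equidistant fisheye: a pixel r from the principal point sees the ray r / f radians off the axis. A picture is of the moment at which its call begins: read the wrist's pose just before it. There is no depth.
- bot.finish_job(): hands the job in; it is judged then, once.
The state is a dict: "time_s": time; "joint_pos": joint angles; "joint_velocities": joint speeds; "joint_torque": joint torques, N m; "tool_pos": TCP position; "eef_rot": TCP orientation; "contact_force": force on the tool from outside, world axes, zero at the start; "ft_torque": the same for the moment, N m; "opening": finger opening in m; "gripper_force": force on a finger pad.
Only numpy, scipy, OpenCV 4.12 (cv2) and the standard library are available. Lean on these libraries where they do the work, as an engineer would, in place of code of your own. Each camera call takes 0.05 s, during which the arm holds its last target. There are 200 camera calls.

## Working session

There is one attempt and no reset: what is moved stays moved. The work goes in short steps, Python scripts to look and compute and a shell command to move; the robot and the scene stay as the last step left them, time stands still between calls to the robot, and variables do not carry over. Pictures are saved under pics/ and viewed, at most 10 in all, crops included, and the job is handed in when it is done.

```bash
mkdir -p pics; ls; python3 - <<'E'
from workcell import bot, snapshot
import cv2,numpy as np
print(bot.state())
for n in ["scene","side"]:
    s=snapshot(n); cv2.imwrite(f"pics/{n}0.png",s["pixels"][:,:,::-1]); print(n,s["K"],s["rvec"],s["tvec"])
    np.savez(f"{n}.npz",**{k:s[k] for k in("K","rvec","tvec")})
E
```

```text
pics
{'time_s': 0.0, 'joint_pos': array([ 1.25042894e+00,  1.24520643e-01,  1.65165007e+00, -1.46442540e-05,
        1.36748918e+00, -8.25746607e-02]), 'joint_velocities': array([-5.28021880e-04,  9.26586382e-04, -1.02532268e-03,  1.54230389e-03,
       -8.05114847e-05, -5.41836440e-04]), 'joint_torque': array([ 4.70060841e-04, -4.23618543e+01, -3.65450907e+01, -3.30640466e-05,
        6.83849095e-03, -3.44707883e-05]), 'tool_pos': array([0.15293997, 0.63113609, 0.2300571 ]), 'eef_rot': array([ 1.18614898e-01,  9.92939796e-01, -1.01414844e-03, -1.99813866e-04]), 'contact_force': array([ 0.23821862, -0.48397155, -0.4808456 ]), 'ft_torque': array([ 0.01583743,  0.03697208, -0.01406279]), 'gripper_force': 0.0, 'opening': 0.08548786272453798}
scene [[453.97288217   0.         280.58795429]
 [  0.         453.97288217 215.58293312]
 [  0.           0.           1.        ]] [ 2.13900695 -0.88013079  0.40927379] [-0.35948088  0.36289497  0.72111535]
side [[393.4881963    0.         283.17174992]
 [  0.         393.4881963  210.59886138]
 [  0.           0.           1.        ]] [ 2.17213339 -0.43484405  0.22942211] [-0.48224707  0.22736019  0.69241655]
```

View pics/scene0.png

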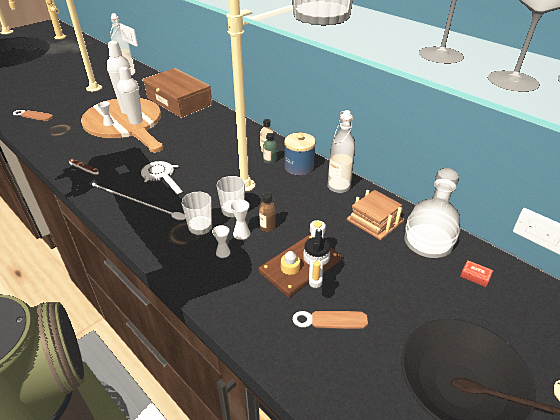

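View pics/side0.png

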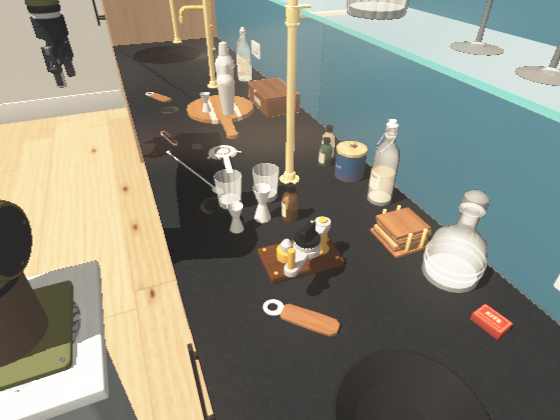

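The dock is around (303,262) in the scene view and (300,250) in the side view. I'll zoom in on both.

```bash
python3 - <<'E'
import cv2,numpy as np
a=cv2.imread("pics/scene0.png")[212:302,250:350]; b=cv2.imread("pics/side0.png")[205:295,250:350]
f=lambda i:cv2.resize(i,None,fx=4,fy=4,interpolation=cv2.INTER_CUBIC)
cv2.imwrite("pics/z0.png",np.hstack([f(a),f(b)]))
E
```

```text
(no output)
```

View pics/z0.png

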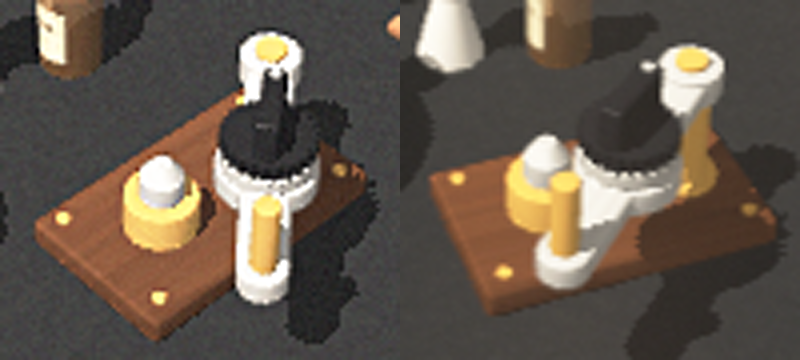

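```bash
cat > h.py <<'E'
import cv2,numpy as np
from scipy.spatial.transform import Rotation as R
C={n:dict(np.load(n+".npz")) for n in("scene","side")}
def proj(n,P):
    c=C[n]; return cv2.projectPoints(np.array(P,float).reshape(-1,1,3),c["rvec"],c["tvec"],c["K"],None)[0].reshape(-1,2)
def wproj(s,st,P):
    T=s["T_tool_cam"]; Rt=R.from_quat(st["eef_rot"]).as_matrix()
    p=(np.array(P,float)-st["tool_pos"])@Rt; p=(p-T[:3,3])@T[:3,:3]
    t=np.arctan2(np.hypot(p[:,0],p[:,1]),p[:,2]); a=np.arctan2(p[:,1],p[:,0]); K=s["K"]
    return np.c_[K[0,2]+K[0,0]*t*np.cos(a),K[1,2]+K[1,1]*t*np.sin(a)]
def model(v):
    x,y,yaw,q=v; u=lambda a:np.array([np.cos(a),np.sin(a)])
    o=np.array([x,y]); p=o+.08*u(yaw); g=p-.15*u(yaw+q); k=p-.08*u(yaw+q)
    return o,p,g,k
E
cat > fit.py <<'E'
from h import *
from scipy.optimize import least_squares
obs={"scene":[(290.5,252),(318,224),(316.5,262.7)],"side":[(286.7,240.7),(323,220),(291.5,250.5)]}
def pts(v):
    o,p,g,k=model(v); return [[*o,.066],[*p,.096],[*g,.134]]
f=lambda v:np.concatenate([(proj(n,pts(v))-obs[n]).ravel() for n in obs])
best=min((least_squares(f,[.5,.5,y,.75]) for y in np.arange(-3,3,1)),key=lambda r:r.cost)
print(best.x,best.cost,best.fun.round(1)); 
for n,m in zip("opgk",model(best.x)): print(n,m.round(4))
np.save("v.npy",best.x)
E
python3 fit.py
```

```text
[ 0.52666792 -0.01004853 -0.03371329  0.73312194] 0.5511449592085473 [ 0.3  0.1 -0.2  0.3  0.3  0.   0.1 -0.4 -0.2  0.5 -0.1 -0.5]
o [ 0.5267 -0.01  ]
p [ 0.6066 -0.0127]
g [ 0.4918 -0.1093]
k [ 0.5454 -0.0642]
```

```bash
python3 - <<'E'
from h import *
def ray(n,px,z):
    c=C[n]; Rm=cv2.Rodrigues(c["rvec"])[0]; o=-Rm.T@c["tvec"].ravel(); d=Rm.T@np.linalg.inv(c["K"])@[*px,1]
    return (o+d*(z-o[2])/d[2]).round(3)
for k,px in dict(column=(247,186),column2=(92,91),jig0=(241,237),jig1=(222,256),bitters=(267,229),tumA=(198,230),tumB=(231,214),bottle=(340,188),opener=(335,321),edge1=(187,310)).items(): print(k,ray("scene",px,0)[:2])
for z in (.3,.5,.7): print(z,proj("scene",[[.5,-.01,z],[.15,.63,z]]).round(0).tolist(), proj("side",[[.5,-.01,z],[.15,.63,z]]).round(0).tolist())
E
```

```text
column [0.672 0.296]
column2 [0.652 1.138]
jig0 [0.526 0.154]
jig1 [0.454 0.137]
bitters [0.59  0.131]
tumA [0.468 0.246]
tumB [0.564 0.236]
bottle [0.846 0.112]
opener [ 0.499 -0.161]
edge1 [0.306 0.068]
0.3 [[282.0, 165.0], [-54.0, 107.0]] [[274.0, 139.0], [59.0, 60.0]]
0.5 [[283.0, 50.0], [-107.0, 6.0]] [[273.0, 7.0], [30.0, -29.0]]
0.7 [[284.0, -121.0], [-180.0, -135.0]] [[272.0, -197.0], [-7.0, -145.0]]
```

```bash
python3 -m inch '-3 -4 0 0 0 0 1; -6.5 -8.5 0 0 0 0 1; -10 -13 0 0 0 0 1; -13.5 -17.5 0 0 0 0 1; -17 -22 0 0 0 0 1'; python3 -m inch '-3.5 -4.5 0 0 0 0 1; -7 -9 0 0 0 0 1; -10.5 -13.5 0 0 0 0 1; -14 -18 0 0 0 0 1; -17.5 -22.5 0 0 0 0 1'; python3 -m inch '-3.5 -4.5 0 0 0 -0.15 1; -7 -9 1 0 0 -0.3 1; -10.5 -13.5 2 0 0 -0.45 1; -14 -17.5 3 0 0 -0.6 1; -15.9 -19.5 3 0 0 -0.6 1'; python3 - <<'E'
from h import *
from workcell import bot,snapshot
st=bot.state(); s=snapshot("wrist"); cv2.imwrite("pics/w1.png",s["pixels"][:,:,::-1])
print(st["tool_pos"],st["eef_rot"],st["joint_pos"])
o,p,g,k=model(np.load("v.npy"))
print(wproj(s,st,[[*o,.066],[*p,.096],[*g,.134],[*k,.137]]).round(1))
E
```

```text
time_s: 0.72
tool_pos: [0.2667, 0.376, 0.2308]
eef_rot: [0.118, 0.993, -0.0, -0.0]
contact_force: [1.0, -0.5, 1.0]
opening: 0.0852
gripper_force: 0.0
time_s: 1.35
tool_pos: [0.3838, 0.1162, 0.2311]
eef_rot: [0.119, 0.993, 0.0, 0.0]
contact_force: [0.9, 0.9, -0.5]
opening: 0.0852
gripper_force: 0.0
time_s: 1.98
tool_pos: [0.4919, -0.1112, 0.1996]
eef_rot: [-0.179, 0.984, 0.001, -0.001]
contact_force: [0.1, 0.7, -1.0]
opening: 0.0856
gripper_force: 0.0
[ 0.49189245 -0.11119793  0.19958821] [-1.79221916e-01  9.83807546e-01  6.48723057e-04 -1.34017785e-03] [-3.28715632e-01 -1.80334757e-01  2.00183635e+00 -1.78358301e-04
  1.32306391e+00 -2.25985938e+00]
[[363.6 261.9]
 [331.4 340.3]
 [282.9 224.1]
 [312.8 304.8]]
```

View pics/w1.png

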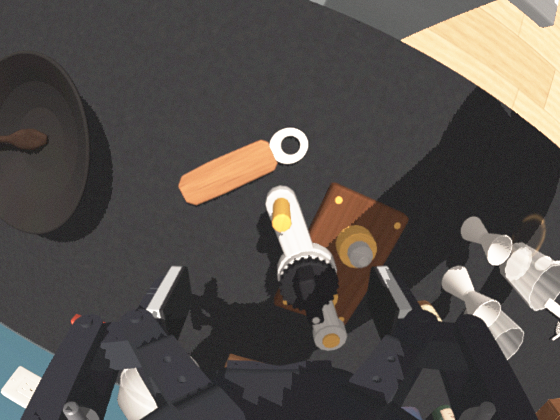

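The wrist view matches the fit: peg at (283,225), post at (331,341), and the stud at about (318,321) on the post side of the knob. I'll descend with the fingers around the peg and work out the swing path.

```bash
python3 -m inch '0 0 0 0 0 0 0.5; 0 0 0 0 0 0 0.5; 0 0 3 0 0 0 0.5; 0 0 6.5 0 0 0 0.5; 0 0 9.8 0 0 0 0.5' 20; python3 -m inch '0 0 0 0 0 0 0.5; 0 0 0 0 0 0 0.3; 0 0 0 0 0 0 0.3; 0 0 0 0 0 0 0.3; 0 0 0 0 0 0 0.3';  python3 - <<'E'
from h import *
from workcell import bot,snapshot
st=bot.state(); v=np.load("v.npy"); Rt=R.from_quat(st["eef_rot"]).as_matrix()
for q in (.733,.65,.57,.49,.41,.33,.25,.17,.09,.03,-.03,-.06):
    g=model([*v[:3],q])[2]; print(q,(100*Rt.T@(np.array([*g,.1])-st["tool_pos"])).round(2))
E
```

```text
time_s: 2.65
tool_pos: [0.4919, -0.1077, 0.1027]
eef_rot: [-0.181, 0.983, -0.0, 0.0]
contact_force: [-0.9, -0.6, 0.6]
opening: 0.0428
gripper_force: 0.0
time_s: 3.28
tool_pos: [0.4926, -0.1092, 0.104]
eef_rot: [-0.18, 0.984, -0.0, 0.001]
contact_force: [-0.4, 0.3, -0.4]
opening: 0.0257
gripper_force: 0.0
0.733 [0.07 0.01 0.4 ]
0.65 [0.44 1.21 0.4 ]
0.57 [0.69 2.38 0.4 ]
0.49 [0.85 3.57 0.4 ]
0.41 [0.92 4.76 0.4 ]
0.33 [0.89 5.96 0.4 ]
0.25 [0.76 7.16 0.4 ]
0.17 [0.54 8.34 0.4 ]
0.09 [0.22 9.49 0.4 ]
0.03 [-0.07 10.34  0.4 ]
-0.03 [-0.42 11.17  0.39]
-0.06 [-0.61 11.58  0.39]
```

```bash
python3 -m inch '0.4 1.2 0 0 0 0 0.3; 0.7 2.4 0 0 0 0 0.3; 0.85 3.6 0 0 0 0 0.3; 0.9 4.8 0 0 0 0 0.3; 0.9 6 0 0 0 0 0.3'; python3 -m inch '-0.1 1.2 0 0 0 0 0.3; -0.3 2.2 0 0 0 0 0.3; -0.5 3 0 0 0 0 0.3; -0.7 3.6 0 0 0 0 0.3; -0.8 4 0 0 0 0 0.3'
```

```text
time_s: 3.9
tool_pos: [0.4619, -0.0552, 0.1031]
eef_rot: [-0.18, 0.984, 0.0, -0.0]
contact_force: [0.0, -1.9, 0.7]
opening: 0.0259
gripper_force: 0.7
time_s: 4.53
tool_pos: [0.456, -0.0155, 0.1034]
eef_rot: [-0.18, 0.984, -0.0, 0.0]
contact_force: [-0.9, -0.9, -0.3]
opening: 0.026
gripper_force: 0.5
```

```bash
python3 -m inch '-0.1 0.4 0 0 0 0 0.3; -0.3 0.8 0 0 0 0 0.3; -0.4 1.1 0 0 0 0 0.3; -0.5 1.3 0 0 0 0 0.3; -0.6 1.5 0 0 0 0 0.3'; python3 - <<'E'
from h import *
from workcell import bot,snapshot
st=bot.state(); s=snapshot("scene"); t=snapshot("side")
f=lambda i:cv2.resize(i,None,fx=4,fy=4,interpolation=cv2.INTER_CUBIC)
cv2.imwrite("pics/z1.png",np.hstack([f(s["pixels"][200:300,240:340]),f(t["pixels"][190:290,240:340])])[:,:,::-1])
v=np.load("v.npy");o,p,g,k=model([*v[:3],0])
for n in("scene","side"): print(proj(n,[[*g,.134],[*p,.096],[*k,.137]]).round(1).tolist())
E
```

```text
time_s: 5.15
tool_pos: [0.4561, 0.0002, 0.1033]
eef_rot: [-0.18, 0.984, -0.0, -0.0]
contact_force: [-1.7, -7.4, -0.7]
opening: 0.0258
gripper_force: 3.2
[[265.2, 244.7], [317.8, 224.3], [291.4, 227.1]]
[[253.1, 221.6], [322.8, 220.5], [287.2, 212.7]]
```

View pics/z1.png

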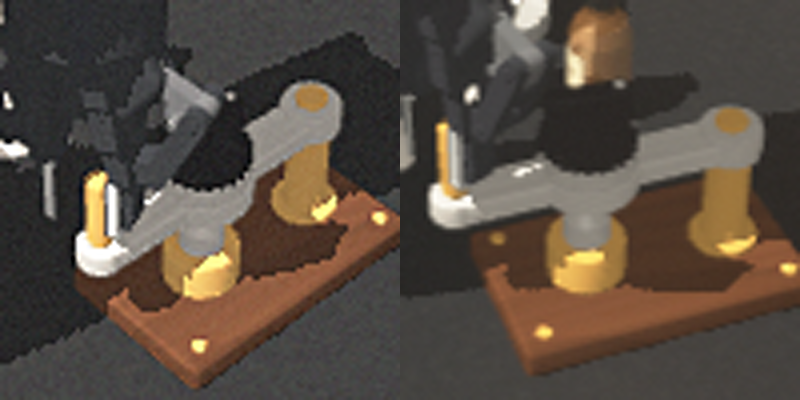

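The bridge is on its stop (7 N reaction), with the peg where it should be when closed, (264,244) in the scene view. Next I'll back off, rise and look at the knob.

```bash
python3 -m inch '0.2 -0.8 0 0 0 0 0.35; 0.2 -0.8 -2.5 0 0 0 0.35; 0.2 -0.8 -6 0 0 0 0.35; 0.2 -0.8 -10 0 0 0 0.7; 0.2 -0.8 -12 0 0 0 1'; python3 -m inch '0 0 0 0 0 0 1; 0 0 0 0 0 0 1; 0 0 0 0 0 0 1; 0 0 0 0 0 0 1; 0 0 0 0 0 0 1'; python3 - <<'E'
from h import *
from workcell import bot,snapshot
st=bot.state(); s=snapshot("wrist"); v=np.load("v.npy")
o,p,g,k=model([*v[:3],0])
P=wproj(s,st,[[*g,.134],[*p,.096],[*k,.137]]+[[*(k+.022*np.array([np.cos(a),np.sin(a)])),.137] for a in np.arange(0,6.2,np.pi/6)])
x0,y0=(P[2]-[50,45]).astype(int); print(P[:3].round(1),x0,y0, ((P[3:]-[x0,y0])*7).round(0).tolist())
cv2.imwrite("pics/w2.png",cv2.resize(s["pixels"][y0:y0+85,x0:x0+110],None,fx=7,fy=7,interpolation=cv2.INTER_CUBIC)[:,:,::-1])
print(st["tool_pos"],st["joint_pos"].round(3))
E
```

```text
time_s: 5.88
tool_pos: [0.4582, -0.0082, 0.2259]
eef_rot: [-0.18, 0.984, -0.0, 0.002]
contact_force: [-0.2, -0.4, -0.3]
opening: 0.0654
gripper_force: 0.0
time_s: 6.5
tool_pos: [0.4569, -0.0078, 0.2228]
eef_rot: [-0.18, 0.984, 0.0, -0.0]
contact_force: [0.2, -0.4, 0.2]
opening: 0.0851
gripper_force: 0.0
[[280.6 211.7]
 [225.3 323. ]
 [247.8 286.4]] 197 241 [[301.0, 455.0], [393.0, 465.0], [476.0, 435.0], [530.0, 373.0], [539.0, 294.0], [498.0, 218.0], [416.0, 167.0], [317.0, 158.0], [230.0, 192.0], [179.0, 258.0], [177.0, 338.0], [222.0, 410.0]]
[ 0.45688248 -0.00784611  0.22277305] [-0.135 -0.316  2.073  0.     1.386 -2.068]
```

View pics/w2.png

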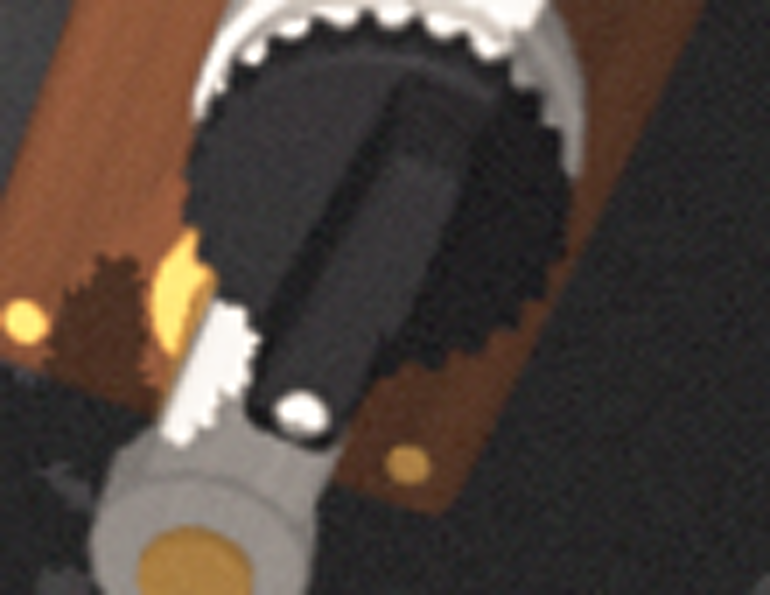

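The stud is at (300,412) in the crop, and the bar's top face runs from there to about (430,165). I'll solve for its world centre and direction.

```bash
python3 - <<'E'
from h import *
from workcell import bot,snapshot
from scipy.optimize import least_squares
st=bot.state(); s=snapshot("wrist")
ob=np.array([[295,430],[430,165],[190,560]])/7+[197,241]-.43
u=lambda a:np.array([np.cos(a),np.sin(a)])
f=lambda w:(wproj(s,st,[[*(w[:2]+.022*u(w[2])),.137],[*(w[:2]-.022*u(w[2])),.137]])-ob[:2]).ravel()
r=least_squares(f,[.5267,-.01,0]); print(r.x,r.cost)
g=least_squares(lambda w:wproj(s,st,[[*w,.095]])[0]-ob[2],[.6,-.01]); print("pivot",g.x)
Rt=R.from_quat(st["eef_rot"]).as_matrix(); print("tool yaws",[np.arctan2(Rt[1,i],Rt[0,i]) for i in(0,1)])
for c in ([.5267,-.01],r.x[:2]): print((100*Rt.T@(np.array([*c,.15])-st["tool_pos"])).round(2))
E
```

```text
[ 0.52468434 -0.01070927 -0.07301774] 1.579322650222613
pivot [ 0.6052317  -0.01516808]
tool yaws [np.float64(-2.7793424318115574), np.float64(1.9330463899463255)]
[-6.45 -2.67  7.29]
[-6.23 -2.67  7.29]
```

```bash
python3 -m inch '-3.2 -1.3 0 0 0 0.15 1; -6.3 -2.7 1 0 0 0.3 1; -6.3 -2.7 4 0 0 0.43 1; -6.3 -2.7 6 0 0 0.43 1; -6.3 -2.7 6 0 0 0.43 1'; python3 - <<'E'
from h import *
from workcell import bot,snapshot
st=bot.state(); s=snapshot("scene"); t=snapshot("side"); Rt=R.from_quat(st["eef_rot"]).as_matrix()
print(st["tool_pos"],np.arctan2(Rt[1,0],Rt[0,0]),st["joint_pos"].round(2), (100*Rt.T@(np.array([.5255,-.0105,.116])-st["tool_pos"])).round(2),st["ft_torque"])
E
```

```text
time_s: 7.22
tool_pos: [0.5239, -0.0106, 0.1611]
eef_rot: [0.033, 0.999, 0.0, -0.002]
contact_force: [-0.3, 0.6, 0.7]
opening: 0.0853
gripper_force: 0.0
[ 0.52394946 -0.01061906  0.16106208] 3.0756808059032434 [-0.12 -0.1   2.   -0.    1.25 -1.63] [-0.17  0.02  4.51] [-0.03876688 -0.01441209 -0.03173041]
```

```bash
python3 -m inch '-0.1 0 2 0 0 0 1; -0.1 0 4 0 0 0 1; -0.1 0 4.5 0 0 0 1; -0.1 0 4.5 0 0 0 0.6; -0.1 0 4.5 0 0 0 0.3' 28;  python3 -m inch '0 0 0 0 0 0 0.2; 0 0 0 0 0 0 0.1; 0 0 0 0 0 0 0; 0 0 0 0 0 0 0; 0 0 0 0 0 0 0' 28; cat > t.py <<'E'
from h import *
from workcell import bot
st=bot.state(); Rt=R.from_quat(st["eef_rot"]).as_matrix()
print("yaw",round(np.arctan2(Rt[1,0],Rt[0,0])%6.283,4),"torque",st["ft_torque"].round(3),"F",st["contact_force"].round(1),"j6",st["joint_pos"][5].round(3))
E
python3 t.py
```

```text
time_s: 7.95
tool_pos: [0.527, -0.011, 0.1189]
eef_rot: [0.034, 0.999, -0.0, 0.0]
contact_force: [0.7, 0.5, 0.6]
opening: 0.0515
gripper_force: 0.0
time_s: 8.57
tool_pos: [0.5272, -0.011, 0.1191]
eef_rot: [0.034, 0.999, -0.0, 0.001]
contact_force: [0.1, -0.7, 5.1]
opening: 0.0126
gripper_force: 30.3
yaw 3.0737 torque [ 0.055 -0.055 -0.057] F [ 0.1 -0.7  5.1] j6 -1.626
```

```bash
python3 t.py; python3 -m inch '0 0 -0.1 0 0 0.03 0; 0 0 -0.1 0 0 0.06 0; 0 0 -0.1 0 0 0.09 0; 0 0 -0.1 0 0 0.12 0; 0 0 -0.1 0 0 0.12 0' 26 | tail -1;python3 t.py; python3 -m inch '0 0 0 0 0 0.03 0; 0 0 0 0 0 0.06 0; 0 0 0 0 0 0.09 0; 0 0 0 0 0 0.12 0; 0 0 0 0 0 0.12 0' | tail -1; python3 t.py
```

```text
yaw 3.0737 torque [ 0.055 -0.055 -0.057] F [ 0.1 -0.7  5.1] j6 -1.626
gripper_force: 29.3
yaw 2.9533 torque [-0.096 -0.961  0.131] F [ 4.9 -0.2 -2.3] j6 -1.505
gripper_force: 29.3
yaw 2.8333 torque [-0.132 -0.981  0.094] F [ 5.3 -0.6 -1.3] j6 -1.385
```

```bash
for i in 1 ; do python3 -m inch '0 0 0 0 0 0.03 0; 0 0 0 0 0 0.06 0; 0 0 0 0 0 0.08 0; 0 0 0 0 0 0.1 0; 0 0 0 0 0 0.1 0' 24 | tail -1;python3 t.py; python3 -m inch '0 0 0 0 0 0.03 0; 0 0 0 0 0 0.06 0; 0 0 0 0 0 0.08 0; 0 0 0 0 0 0.1 0; 0 0 0 0 0 0.1 0' | tail -1; python3 t.py;  done
```

```text
gripper_force: 29.3
yaw 2.7334 torque [-0.168 -1.03   0.107] F [ 5.5 -1.5 -1.8] j6 -1.285
gripper_force: 29.3
yaw 2.6335 torque [-0.119 -0.948  0.081] F [ 4.9 -0.6 -1.9] j6 -1.185
```

```bash
python3 -m inch '0 0 0 0 0 0.03 0; 0 0 0 0 0 0.06 0; 0 0 0 0 0 0.08 0; 0 0 0 0 0 0.1 0; 0 0 0 0 0 0.1 0' | tail -1;python3 t.py; python3 -m inch '0 0 0 0 0 0.03 0; 0 0 0 0 0 0.06 0; 0 0 0 0 0 0.08 0; 0 0 0 0 0 0.1 0; 0 0 0 0 0 0.1 0' | tail -1; python3 t.py;python3 -m inch '0 0 0 0 0 0.03 0; 0 0 0 0 0 0.06 0; 0 0 0 0 0 0.08 0; 0 0 0 0 0 0.1 0; 0 0 0 0 0 0.1 0' | tail -1; python3 t.py
```

```text
gripper_force: 29.3
yaw 2.5335 torque [-0.103 -0.913  0.082] F [ 4.8 -1.1 -2.5] j6 -1.085
gripper_force: 29.3
yaw 2.4335 torque [-0.069 -0.917  0.09 ] F [ 5.  -0.9 -1.8] j6 -0.985
gripper_force: 29.3
yaw 2.3332 torque [-0.139 -0.973  0.104] F [ 5.6 -0.  -2.1] j6 -0.885
```

Still running freely at about 0.1 N m, 0.74 rad turned.

```bash
python3 -m inch '0 0 0 0 0 0.03 0; 0 0 0 0 0 0.06 0; 0 0 0 0 0 0.08 0; 0 0 0 0 0 0.1 0; 0 0 0 0 0 0.1 0' | tail -1;python3 t.py; python3 -m inch '0 0 0 0 0 0.03 0; 0 0 0 0 0 0.06 0; 0 0 0 0 0 0.08 0; 0 0 0 0 0 0.1 0; 0 0 0 0 0 0.1 0' | tail -1; python3 t.py;python3 -m inch '0 0 0 0 0 0.03 0; 0 0 0 0 0 0.06 0; 0 0 0 0 0 0.08 0; 0 0 0 0 0 0.1 0; 0 0 0 0 0 0.1 0' | tail -1; python3 t.py
```

```text
gripper_force: 29.3
yaw 2.233 torque [-0.138 -0.898  0.101] F [ 6.1 -0.1 -2.3] j6 -0.785
gripper_force: 29.5
yaw 2.1334 torque [ 0.534 -0.971  0.408] F [ 5.9  2.7 -1.7] j6 -0.685
gripper_force: 29.3
yaw 2.0331 torque [-0.003 -0.86   0.051] F [ 4.5  0.3 -2.2] j6 -0.585
```

```bash
python3 -m inch '0 0 0 0 0 0.01 0; 0 0 0 0 0 0.02 0; 0 0 0 0 0 0.03 0; 0 0 0 0 0 0.03 0; 0 0 0 0 0 0.03 0' | tail -1;python3 t.py; python3 -m inch '0 0 0 0 0 0.01 0; 0 0 0 0 0 0.02 0; 0 0 0 0 0 0.03 0; 0 0 0 0 0 0.03 0; 0 0 0 0 0 0.03 0' | tail -1; python3 t.py
```

```text
gripper_force: 29.3
yaw 2.0038 torque [ 0.009 -0.755  0.104] F [ 3.1  0.2 -1.2] j6 -0.556
gripper_force: 29.2
yaw 1.9738 torque [-0.093 -0.676  0.077] F [ 3.8  0.  -1.8] j6 -0.526
```

Torque peaked at 0.41 N m, dropped to 0.05, and now sits near the free-running 0.1 N m, which fits one click with the collar sprung back. I'll release, rise and check.

```bash
python3 -m inch '0 0 0 0 0 0 0.2; 0 0 0 0 0 0 0.5; 0 0 0 0 0 0 1; 0 0 0 0 0 0 1; 0 0 0 0 0 0 1'; python3 -m inch '0 0 -3 0 0 0 1; 0 0 -7 0 0 0 1; 4 0 -10 0 0 0 1; 8 0 -10 0 0 0 1; 8 0 -10 0 0 0 1';  python3 - <<'E'
from h import *
from workcell import bot,snapshot
st=bot.state(); s=snapshot("wrist"); v=np.load("v.npy"); t=snapshot("scene"); 
o,p,g,k=model([*v[:3],0])
P=wproj(s,st,[[*g,.134],[*p,.096],[*k,.137]]); print(P.round(1),st["tool_pos"])
x0,y0=(P[2]-[60,50]).astype(int); x0=max(x0,0);y0=min(max(y0,0),320); print(x0,y0)
a=cv2.resize(s["pixels"][y0:y0+100,x0:x0+100],None,fx=4,fy=4,interpolation=cv2.INTER_CUBIC)
b=cv2.resize(t["pixels"][200:300,240:340],None,fx=4,fy=4,interpolation=cv2.INTER_CUBIC)
cv2.imwrite("pics/w3.png",np.hstack([a,b])[:,:,::-1]); cv2.imwrite("w3full.png",s["pixels"][:,:,::-1])
E
```

```text
time_s: 16.7
tool_pos: [0.5265, -0.0109, 0.1194]
eef_rot: [0.551, 0.834, -0.0, -0.0]
contact_force: [0.1, 0.1, 1.6]
opening: 0.085
gripper_force: 0.0
time_s: 17.32
tool_pos: [0.4946, 0.0643, 0.2199]
eef_rot: [0.55, 0.835, 0.0, 0.0]
contact_force: [0.4, 0.5, -0.2]
opening: 0.085
gripper_force: 0.0
[[202.  269.9]
 [350.4 305.1]
 [279.2 303.1]] [0.49463363 0.06428981 0.21994972]
219 253
```

View pics/w3.png

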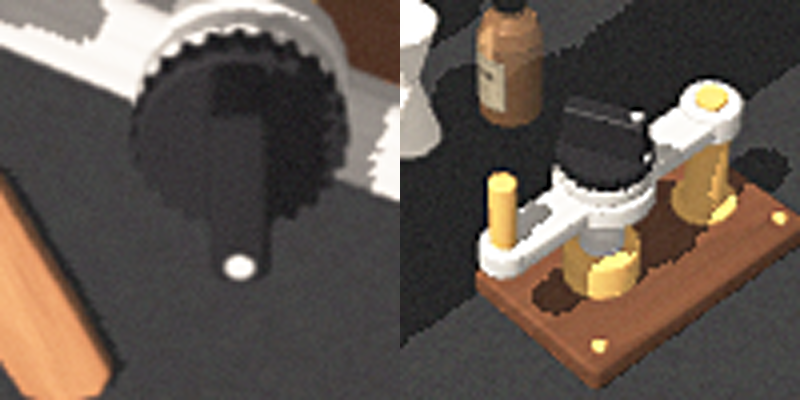

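```bash
python3 - <<'E'
from h import *
from workcell import bot,snapshot
t=snapshot("side"); s=snapshot("scene"); v=np.load("v.npy"); k=model([*v[:3],0])[3]
f=lambda i,x,y:cv2.resize(i[y:y+50,x:x+50],None,fx=8,fy=8,interpolation=cv2.INTER_CUBIC)
cv2.imwrite("pics/z4.png",np.hstack([f(s["pixels"],268,214),f(t["pixels"],262,200)])[:,:,::-1])
for n,o in(("scene",(268,214)),("side",(262,200))):
  for lab,r,z in(("stud",.019,.138),("tooth",.026,.100)):
    print(n,lab,[(d,((proj(n,[[*(k+r*np.array([np.cos(np.radians(d)),np.sin(np.radians(d))])),z]])[0]-o+.5)*8+([400,0] if n=="side" else 0)).round(0).astype(int).tolist()) for d in range(-90,-10,9)])
E
```

```text
scene stud [(-90, [246, 142]), (-81, [254, 136]), (-72, [260, 129]), (-63, [264, 122]), (-54, [267, 114]), (-45, [267, 106]), (-36, [266, 98]), (-27, [263, 90]), (-18, [258, 83])]
scene tooth [(-90, [262, 266]), (-81, [272, 257]), (-72, [280, 248]), (-63, [286, 238]), (-54, [289, 227]), (-45, [290, 216]), (-36, [288, 205]), (-27, [284, 194]), (-18, [277, 184])]
side stud [(-90, [637, 146]), (-81, [648, 142]), (-72, [658, 138]), (-63, [667, 133]), (-54, [673, 127]), (-45, [679, 120]), (-36, [682, 113]), (-27, [684, 106]), (-18, [683, 99])]
side tooth [(-90, [646, 285]), (-81, [660, 280]), (-72, [674, 274]), (-63, [685, 266]), (-54, [694, 258]), (-45, [701, 249]), (-36, [705, 239]), (-27, [707, 229]), (-18, [707, 218])]
```

View pics/z4.png

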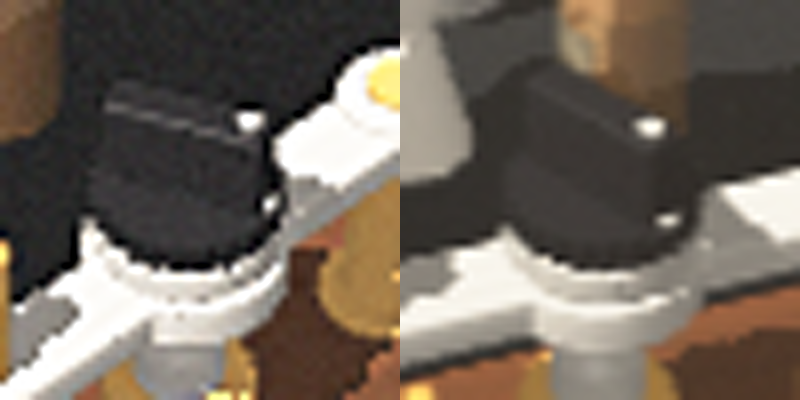

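The bridge stays closed. The stud and a dot below it on the cap line up at about (251,121)/(268,203) in the scene crop and (651,127)/(667,220) in the side crop, but I can't see the collar tooth. I'll turn the wrist camera to that side and look.

```bash
python3 -m inch '0 0 -1 0 0 0.17 1; 0 0 -1 0 0 0.34 1; 0 0 -1 0 0 0.51 1; 0 0 -1 0 0 0.68 1; 0 0 -1 0 0 0.85 1' >/dev/null; python3 -m inch '0 0 0 0 0 0.17 1; 0 0 0 0 0 0.34 1; 0 0 0 0 0 0.51 1; 0 0 0 0 0 0.68 1; 0 0 0 0 0 0.85 1' >/dev/null; python3 -m inch '0 0 0 0 0 0.17 1; 0 0 0 0 0 0.34 1; 0 0 0 0 0 0.51 1; 0 0 0 0 0 0.68 1; 0 0 0 0 0 0.8 1'; python3 - <<'E'
from h import *
from workcell import bot,snapshot
st=bot.state(); s=snapshot("wrist"); T=s["T_tool_cam"]; print(T.round(3),s["K"][0,0])
v=np.load("v.npy"); k=model([*v[:3],0])[3]; Rt=R.from_quat(st["eef_rot"]).as_matrix()
print("cam rel knob",(st["tool_pos"]+Rt@T[:3,3]-[*k,.1]).round(3),wproj(s,st,[[*k,.1]]),st["joint_pos"].round(2)); print(Rt.round(2))
d=np.array([np.cos(-.85),np.sin(-.85)])
print((100*Rt.T@(np.array([*(k+.03*d),.19])-st["tool_pos"])).round(1))
E
```

```text
time_s: 19.4
tool_pos: [0.4954, 0.0617, 0.2288]
eef_rot: [0.965, -0.263, -0.0, 0.0]
contact_force: [0.0, -0.9, 0.5]
opening: 0.0854
gripper_force: 0.0
[[-0.001 -0.948 -0.319  0.083]
 [ 1.    -0.001  0.001  0.001]
 [-0.001 -0.319  0.948 -0.142]
 [ 0.     0.     0.     1.   ]] 325.19226210127806
cam rel knob [0.04  0.029 0.271] [[332.7656654  124.29821401]] [ 0.02 -0.21  1.98 -0.    1.38  2.12]
[[ 0.86 -0.51 -0.  ]
 [-0.51 -0.86 -0.  ]
 [-0.    0.   -1.  ]]
[9.2 5.5 3.9]
```

```bash
python3 -m inch '5 2.5 0 0 0 0 1; 10 5 0 0 0 0 1; 15 7.5 1 0 0 0 1; 16 7.7 4 0 0 0 1; 16 7.7 7.5 0 0 0 1'; python3 - <<'E'
from h import *
from workcell import bot,snapshot
st=bot.state(); s=snapshot("wrist"); v=np.load("v.npy"); k=model([*v[:3],0])[3]
r=np.radians; P=wproj(s,st,[[*k,.1]])[0]; x0,y0=(P-[45,35]).astype(int); x0=max(x0,0);y0=max(y0,0)
for lab,R_,z in(("stud",.019,.138),("tooth",.026,.1)): print(lab,[(a,((wproj(s,st,[[*(k+R_*np.array([np.cos(r(a)),np.sin(r(a))])),z]])[0]-[x0,y0]+.5)*8).astype(int).tolist()) for a in range(-112,0,15)])
print(P,x0,y0); cv2.imwrite("pics/w5.png",cv2.resize(s["pixels"][y0:y0+70,x0:x0+90],None,fx=8,fy=8,interpolation=cv2.INTER_CUBIC)[:,:,::-1])
E
```

```text
time_s: 20.08
tool_pos: [0.5959, -0.0866, 0.1536]
eef_rot: [0.965, -0.261, 0.0, 0.0]
contact_force: [0.8, 0.3, -0.8]
opening: 0.0858
gripper_force: 0.0
stud [(-112, [539, 553]), (-97, [522, 518]), (-82, [490, 485]), (-67, [447, 457]), (-52, [394, 437]), (-37, [337, 425]), (-22, [279, 423]), (-7, [225, 431])]
tooth [(-112, [626, 267]), (-97, [606, 219]), (-82, [569, 174]), (-67, [517, 136]), (-52, [454, 108]), (-37, [384, 93]), (-22, [313, 92]), (-7, [247, 104])]
[238.76905546 342.70647303] 193 307
```

View pics/w5.png

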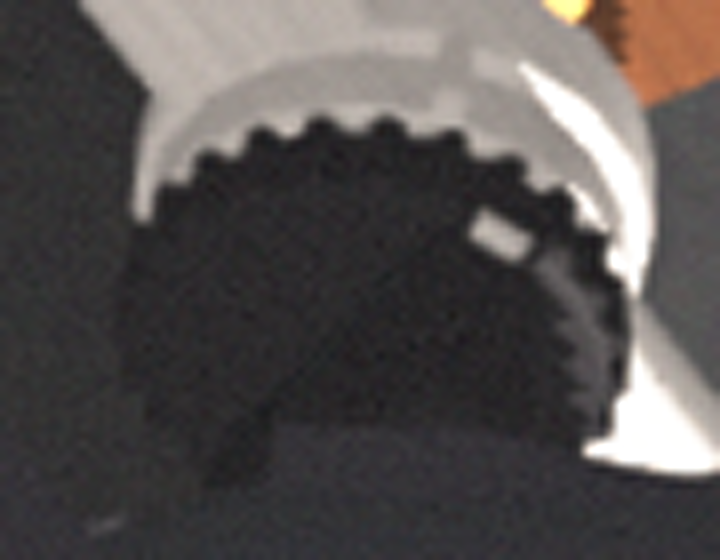

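The tooth is at (455,50–110), about −52°, and the knob's cap mark at (500,238), about −68°. So the knob sits one click clockwise of the collar, the bridge is shut and the gripper is clear.

```bash
python3 -c "
from workcell import bot
print(bot.finish_job())"
```

```text
the job is handed in; nothing more can be done
None
```

The job is handed in, with no verdict returned: the bridge was swung gently onto its stop, the knob turned clockwise to its first click (about 16° past the collar tooth in the last picture, against 18° for one click), then let go with the gripper clear and no bystander touched.

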